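# Refit the wing-nut lid of the fume filter on the printing cart

## Robot

A 6-joint arm with a two-finger parallel gripper is mounted at the origin on the work surface. World frame = base frame: x ahead of the robot, y to its left, z up, the work surface at z = 0. Lengths are in m, angles in rad, forces in N, time in s.
With the tool pointing down it reaches from about 0.325 to 0.925 m from the base axis. Payload 3.1 kg.
Tool frame: the origin (TCP) lies at the very end of the fingers, on their centre line; the grasp point (between the pads) lies ctrl.tcp_to_grasp behind it (ctrl.tcp_to_grasp is the distance from the TCP to the grasp point, in m); z points along the fingers, y is the line along which they close (so a half turn about z gives the same grasp; the last joint's range is limited). The gripper opens to 85 mm and grips with 20 to 120 N. Pads are 22 mm wide; open, the fingers measure 114 mm over their backs; the gripper's body (76 mm by 85 mm) begins 54 mm behind the grasp point. The pads swing forward as they close: fully open they stand 13 mm farther back than shut.
Start: joints at [1.029, 0.217, 1.613, -0, 1.311, -0.112], TCP at [0.26, 0.568, 0.231] pointing down, gripper open.
Joint ranges: [-2.75, 2.75], [-0.78, 2.1], [0.31, 2.55], [-1.13, 4.27], [0.13, 2.63], [-2.58, 2.58]. Speed limits (rad/s): [2.79, 2.79, 3.14, 3.14, 3.14, 3.14].

## Interface

Orientations are given as [roll, pitch, yaw] about the fixed x, y, z axes, in that order (R = Rz(yaw) Ry(pitch) Rx(roll)).
In Python, from cell import ctrl gives the robot as it stands.
- The arm moves only by the shell command python3 -m creep 'ROWS' [FORCE]. ROWS is JSON, a list of rows, each a list of 3 entries, a list of its own where there are three numbers: the opening, from 0 (shut) to 1 (fully open), then the shift along the tool's x, y, z in units of 40 mm (1.0 is 40 mm), then the turn about the tool's z in units of 5 degrees (1.0 is 5 degrees). A call has 1 to 8 rows; each row shifts and turns the commanded pose from where the row before left it, along the tool's axes as they then stand; what a row does not reach is not made up. A row lasts 1/12 s, in which the tool goes at most 41.7 mm and 7.16 degrees, less where a joint would pass 70% of its speed; a pose out of reach is approached as far as the arm can. A call is refused whole if a number of a shift passes 1 or a number of a turn 1, either way. A call with a gripper value outside its range is refused whole. The fingers move at their own pace and stop on an object; FORCE is the grip in N (left out, the last holds). Time passes only in rows, so rows that do not move let the fingers close. It gives the time, the measured TCP pose, the force, the opening and the grip force at its end, in the units of the state.
- ctrl.state(): the state, without advancing time (a new reading comes with each control period).
- ctrl.camera(name): name is "scene" or "top"; returns the picture (480x640x3 uint8, blue, green, red); there is no depth.
- ctrl.camera_params(name): a dict with "fx", "fy", "cx", "cy" (pixels), "dist_coeffs" ([k1, k2, p1, p2, k3] as OpenCV has them; the pictures are not rectified), "position" and "attitude" of the camera in the world. Camera axes: x right, y down, z forward; pixel columns grow to the right and rows downward; lengths in m; the calibration is good to about 2 mm. A picture is of the moment at which its call begins. camera_params takes no time and is no camera call.
- ctrl.hand_in(): hands the job in; it is judged then, once.
The state is a dict: "time": time; "joint_pos": joint angles; "qd": joint speeds; "tau": joint torques, N m; "tcp_pos": TCP position; "tcp_rot": TCP orientation; "force": force on the tool from outside, world axes, zero at the start; "wrist_torque": the same for the moment, N m; "gripper_width": finger opening in m; "grasp_force": force on a finger pad.
Only numpy, scipy, OpenCV 4.12 (cv2) and the standard library are available. Lean on these libraries where they do the work, as an engineer would, in place of code of your own. Each camera call takes 0.05 s, during which the arm holds its last target. There are 200 camera calls.

## Task

Put the lid with the wing nut back on the filter housing that has the stud in its middle, sitting flat on the rim with the stud inside the lid's centre hole. Then turn the wing nut clockwise (seen from above) until it is snug, with its wings in line with the two raised ribs on the lid, and let go.

Things in the scene. Friction and masses are not known exactly. Their poses are not given: they have to be found in the camera images.
- wing_grip (a point): Middle of the steel wing nut captive on the round grey plastic lid: an upright plate of wings 44 mm long (this point's x axis), 10 mm thick (y), 28 mm high. The point lies on the lid's axis, 12 mm below the wings' top, 38 mm above the lid's underside, 20 mm above the nut's foot. The lid (0.35 kg in all) can be carried by the wings; nut friction 0.03 N m holds its turn meanwhile.
- lid_under (a point): Centre of the lid's flat underside, z up. Disc 110 mm across, 6 mm thick, centre hole 24 mm wide going up into a closed collar (14 mm deep in all, 34 mm outside). Starts flat on the cart, nut up. Not keyed: any yaw fits; once seated, only friction on the rim (more when pressed) stops it turning with the nut. Two ribs on top, 6 mm high, mark where the wings point when snug.
- wing_nut (a joint): Turn of the wing nut relative to the lid in rad: 0 to 0.3 at the start, grows clockwise seen from above, 1.3 (about 75 degrees) is the hard stop = snug, wings in line with the ribs.
- stud_seat (a point): Centre of the rim, at rim height, of the right housing: a grey open pot fixed to the cart, 104 mm across, 55 mm high, wall 5 mm, white filter inside, upright steel stud 10 mm thick on its axis, cone-tipped, rising 11 mm above the rim. A seated lid's underside lies at this point. A second housing is alike but has no stud: not the one.
Things that resemble listed ones, but are neither listed nor needed, are in the scene too. What is shaped like the part that bears wing_grip but green is not meant. Leave any black look-alike of the part that bears stud_seat alone.

How it is judged:
On the way:
1. the lid sits flat on the rim of the housing with the stud, the wing nut not yet turned down (horizontal distance between lid_under and stud_seat below 0.012 m and z of lid_under in the frame of stud_seat between -0.004 and 0.004 m and angle between lid_under's own z axis and vertical below 0.09 rad and value of joint wing_nut below 0.8 rad), for 0.1 s.
At the end, for the whole second after the job is handed in: The lid lies on the rim of the housing with the stud, within 12 mm of its centre, within 4 mm of rim height and level within 5 degrees, and the wing nut is turned clockwise to within 10 degrees of its stop (joint above 1.12 rad) (horizontal distance between lid_under and stud_seat below 0.012 m and z of lid_under in the frame of stud_seat between -0.004 and 0.004 m and angle between lid_under's own z axis and vertical below 0.09 rad and value of joint wing_nut above 1.12 rad); the robot touches nothing.
It also fails if it takes over 38 s, if anything falls off the work surface, if the arm or the gripper's body presses on something with over 40 N, if the wrist force passes 120 N, or if a joint passes its speed limit or range.

## Working session

There is one attempt and no reset: what is moved stays moved. The work goes in short steps, Python scripts to look and compute and a shell command to move; the robot and the scene stay as the last step left them, time stands still between calls to the robot, and variables do not carry over. Pictures are saved under pics/ and viewed, at most 10 in all, crops included, and the job is handed in when it is done.

```bash
ls; mkdir -p pics
python3 - <<'E'
from cell import ctrl
import cv2
for n in("scene","top"):
    cv2.imwrite(f"pics/{n}0.png",ctrl.camera(n)); print(n,ctrl.camera_params(n))
print(ctrl.state(),ctrl.tcp_to_grasp)
E
```

```text
pics
scene {'fx': 599.5853887320089, 'fy': 599.5853887320089, 'cx': 318.6414793703999, 'cy': 237.81072756768071, 'dist_coeffs': array([-0.16802766,  0.        ,  0.        ,  0.        ,  0.        ]), 'position': array([ 1.10759827, -0.13549522,  0.609325  ]), 'attitude': array([-2.22858404, -0.01497251,  1.35164759])}
top {'fx': 616.3363353201776, 'fy': 616.3363353201776, 'cx': 317.38475395772934, 'cy': 244.68762309849816, 'dist_coeffs': array([0.06947387, 0.        , 0.        , 0.        , 0.        ]), 'position': array([0.18267445, 0.0207325 , 1.1397699 ]), 'attitude': array([-2.90994763e+00,  1.49976342e-03, -1.65678434e+00])}
{'time': 0.1, 'joint_pos': array([ 1.02879546e+00,  2.17736369e-01,  1.61478984e+00,  2.05635802e-05,
        1.31130390e+00, -1.12241880e-01]), 'qd': array([-0.00182947, -0.00244716, -0.0011005 , -0.00080047,  0.00028402,
        0.00027548]), 'tau': array([-1.37603565e-03, -3.98078871e+01, -3.04966950e+01, -2.21486266e-04,
        4.31083550e-03,  2.81529168e-05]), 'tcp_pos': array([0.26001973, 0.56752673, 0.23005465]), 'tcp_rot': array([-3.13937150e+00, -2.70347989e-04,  2.71182807e+00]), 'force': array([ 0.16949747,  0.65128824, -0.20664659]), 'wrist_torque': array([-0.00929182, -0.00017483,  0.01752425]), 'grasp_force': 0.0, 'gripper_width': 0.08531907442611761} 0.0187
```

View pics/scene0.png

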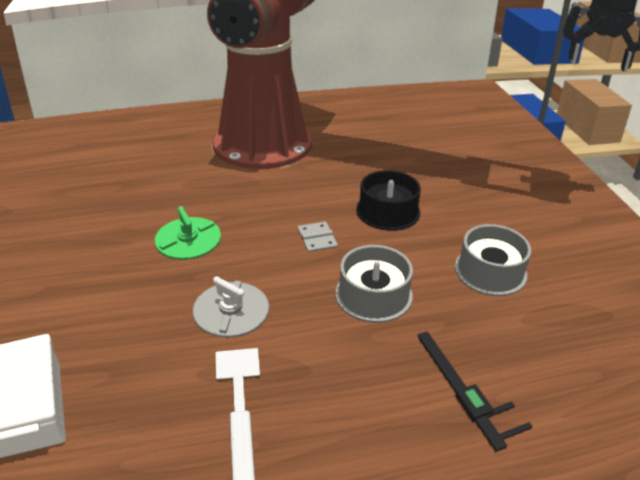

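View pics/top0.png

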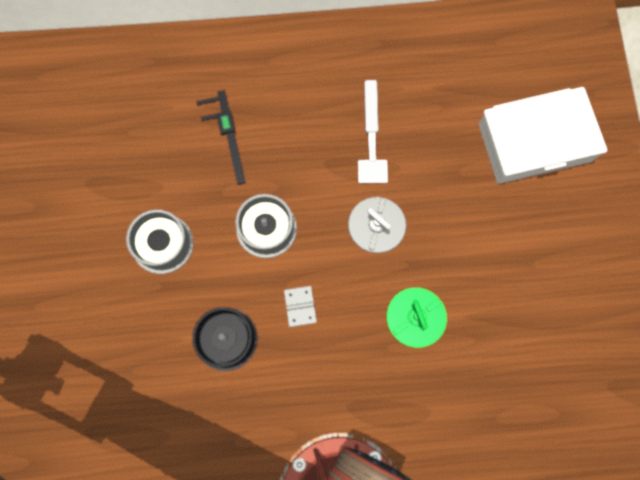

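Candidates: lids are the grey one at top (377,224) and the green one at (417,317); the grey one fits, as green is excluded. Housings in the top view are grey with a stud (266,225), grey without (159,241) and black (225,338). The first fits: it is grey and its stud shows at scene (376,270). I'll confirm in an enlarged crop and measure.

```bash
cat > h.py <<'E'
from cell import ctrl
import cv2, numpy as np
from scipy.spatial.transform import Rotation as R
P={n:ctrl.camera_params(n) for n in("scene","top")}
def ray(n,uv):
    p=P[n];K=np.array([[p['fx'],0,p['cx']],[0,p['fy'],p['cy']],[0,0,1]])
    q=cv2.undistortPoints(np.array(uv,float).reshape(-1,1,2),K,p['dist_coeffs']).reshape(-1,2)
    return p['position'],np.c_[q,np.ones(len(q))]@R.from_euler('xyz',p['attitude']).as_matrix().T
def onz(n,uv,z):
    o,d=ray(n,uv);return o+d*((z-o[2])/d[:,2])[:,None]
def tri(a,b):
    (o1,d1),(o2,d2)=ray('scene',a),ray('top',b)
    s=np.linalg.lstsq(np.c_[d1[0],-d2[0]],o2-o1,rcond=None)[0]
    p,q=o1+s[0]*d1[0],o2+s[1]*d2[0];return (p+q)/2,np.linalg.norm(p-q)
E
python3 - <<'E'
from h import *
t=cv2.imread('pics/top0.png');s=cv2.imread('pics/scene0.png')
hsv=cv2.cvtColor(t,cv2.COLOR_BGR2HSV)
def comp(img,seed,smax):
    m=(cv2.cvtColor(img,cv2.COLOR_BGR2HSV)[...,1]<smax).astype(np.uint8)
    n,l=cv2.connectedComponents(m);m=(l==l[seed[1],seed[0]]).astype(np.uint8)
    return max(cv2.findContours(m,0,1)[0],key=cv2.contourArea)
for n,img,seed,z in(("top",t,(360,228),.006),("scene",s,(208,312),.006),("top",t,(245,215),.055),("scene",s,(376,300),.055)):
    c=comp(img,seed,60);w=onz(n,c.reshape(-1,2),z)[:,:2].astype(np.float32)
    e=cv2.fitEllipse(w);print(n,cv2.boundingRect(c),cv2.contourArea(c),e)
a=cv2.resize(t[185:265,225:415],None,fx=4,fy=4,interpolation=2)[:290]
b=cv2.resize(s[240:340,190:420],None,fx=3.3,fy=3.3,interpolation=2)[:300,:760]
cv2.imwrite('pics/crop1.png',np.vstack([a[:,:759],b[:,:759]]))
E
```

```text
top (348, 197, 58, 56) 2443.0 ((0.4792982041835785, -0.11634662747383118), (0.10785310715436935, 0.10804888606071472), 22.674854278564453)
scene (193, 276, 76, 61) 3271.0 ((0.4797494113445282, -0.1169818639755249), (0.10593249648809433, 0.11846300214529037), 99.95045471191406)
top (236, 194, 61, 64) 2947.5 ((0.48199716210365295, 0.09188555926084518), (0.10710668563842773, 0.12018903344869614), 103.35230255126953)
scene (336, 245, 77, 77) 4794.5 ((0.518866240978241, 0.08428207039833069), (0.10783025622367859, 0.1650880128145218), 69.36700439453125)
```

View pics/crop1.png

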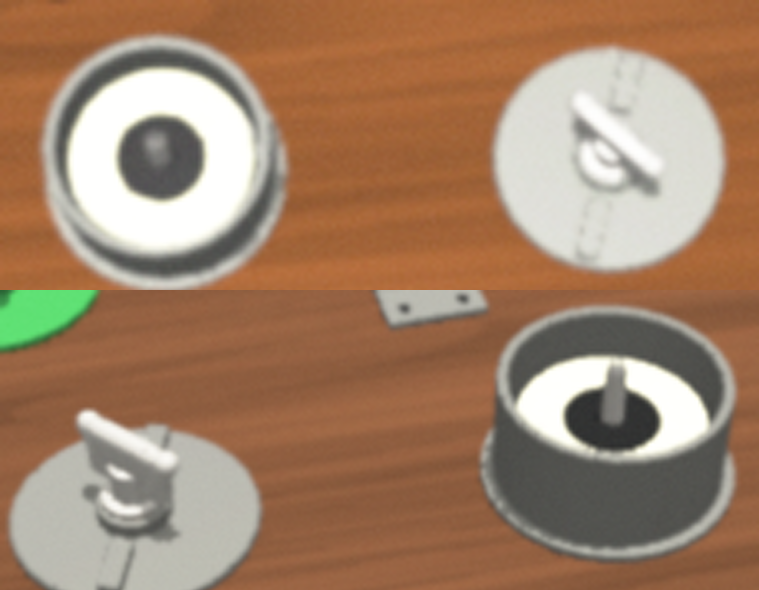

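The crop confirms both. The lower-right grey pot has the steel stud (tip near scene (377,261), top (263,218)). The grey lid carries the wings, with top-edge ends at top (370,210)/(389,227) and scene (217,278)/(241,292).

Run:
```python
from h import *
e1,r1=tri((216.7,278.),(370,210));e2,r2=tri((241.5,292.4),(389.3,227));print(e1,r1,e2,r2,(e1+e2)/2,np.degrees(np.arctan2(*(e2-e1)[[1,0]])))
A=onz('top',[(370,210),(389.3,227)],.05);B=onz('scene',[(216.7,278.),(241.5,292.4)],.05)
for X in(A,B):print(X,X.mean(0),np.degrees(np.arctan2(*(X[1]-X[0])[[1,0]])))
print('stud',tri((377,261.2),(263,218.25)),'rim',onz('top',[(264.4,221.5)],.055),onz('scene',[(376.7,268.5)],.055))
s=ctrl.state();print(R.from_euler('xyz',s['tcp_rot']).as_matrix().round(3))
```

```text
[ 0.48944543 -0.11524264  0.06924367] 0.031191078717216485 [ 0.46932859 -0.11736042  0.02564684] 0.03917687031592976 [ 0.47938701 -0.11630153  0.04744525] -173.9903850872674
[[ 0.49589025 -0.10177176  0.05      ]
 [ 0.46066713 -0.13345776  0.05      ]] [ 0.47827869 -0.11761476  0.05      ] -138.02609235872768
[[ 0.46444199 -0.13054079  0.05      ]
 [ 0.50083916 -0.09977759  0.05      ]] [ 0.48264058 -0.11515919  0.05      ] 40.20478104398897
stud (array([0.49248999, 0.09438625, 0.06630211]), np.float64(0.0002345187140246125)) rim [[0.48936208 0.09291245 0.055     ]] [[0.4951737  0.09413812 0.055     ]]
[[-0.909  0.417 -0.001]
 [ 0.417  0.909 -0.002]
 [ 0.    -0.002 -1.   ]]
```

```bash
python3 -m creep '[[1,[-0.67,-0.73,0],0],[1,[-0.67,-0.73,0],0],[1,[-0.67,-0.73,0],0],[1,[-0.67,-0.73,0],0],[1,[-0.67,-0.73,0],0],[1,[-0.67,-0.73,0],0],[1,[-0.67,-0.73,0],0],[1,[-0.67,-0.73,0],0]]' 40; python3 -m creep '[[1,[-0.67,-0.73,0],0],[1,[-0.67,-0.73,0],0],[1,[-0.67,-0.73,0],0],[1,[-0.67,-0.73,0],0],[1,[-0.67,-0.73,0],0],[1,[-0.67,-0.73,0],0],[1,[-0.67,-0.73,0],0],[1,[-0.67,-0.73,0],0]]'; python3 -m creep '[[1,[-0.67,-0.73,0],0],[1,[-0.67,-0.73,0],0],[1,[0,0,0],1],[1,[0,0,0],1],[1,[0,0,0],1],[1,[0,0,0],1],[1,[0,0,0],1],[1,[0,0,0],1]]'; python3 -m creep '[[1,[0,0,0],1],[1,[0,0,0],1],[1,[0,0,0],1],[1,[0,0,0],1],[1,[0,0,0],1],[1,[0,0,0],1],[1,[0,0,0],1],[1,[0,0,0],1]]'; python3 -m creep '[[1,[0,0,0],1],[1,[0,0,0],1],[1,[0,0,0],1],[1,[0,0,0],1],[1,[0,0,0],1],[1,[0,0,0],1],[1,[0,0,0],1],[1,[0,0,0],1]]'
```

```text
time: 0.77
tcp_pos: [0.3577, 0.2646, 0.2308]
tcp_rot: [-3.141, -0.0, 2.712]
force: [1.5, -0.1, 0.9]
gripper_width: 0.0851
grasp_force: 0.0
time: 1.43
tcp_pos: [0.4553, -0.0371, 0.231]
tcp_rot: [3.141, -0.0, 2.711]
force: [0.4, 0.4, 0.7]
gripper_width: 0.0857
grasp_force: 0.0
time: 2.1
tcp_pos: [0.4795, -0.1106, 0.2307]
tcp_rot: [-3.141, -0.001, 2.184]
force: [0.3, -0.6, 0.1]
gripper_width: 0.0856
grasp_force: 0.0
time: 2.77
tcp_pos: [0.4795, -0.1105, 0.2307]
tcp_rot: [-3.14, -0.0, 1.486]
force: [0.6, 0.2, 0.1]
gripper_width: 0.0855
grasp_force: 0.0
time: 3.43
tcp_pos: [0.4795, -0.1104, 0.2307]
tcp_rot: [-3.14, 0.0, 0.788]
force: [0.5, 0.0, -1.4]
gripper_width: 0.0855
grasp_force: 0.0
```

```bash
python3 -m creep '[[1,[0,0,0],0.8],[1,[-0.08,0.11,0.8],0],[1,[0,0,0.8],0],[1,[0,0,0.8],0],[1,[0,0,0.8],0],[1,[0,0,0.8],0],[1,[0,0,0.6],0],[1,[0,0,0.4],0]]'; python3 -m creep '[[1,[0,0,0.2],0],[1,[0,0,0],0],[0,[0,0,0],0],[0,[0,0,0],0],[0,[0,0,0],0],[0,[0,0,0],0],[0,[0,0,0],0],[0,[0,0,0],0]]' 40
```

```text
time: 4.1
tcp_pos: [0.4777, -0.115, 0.0278]
tcp_rot: [-3.137, 0.003, 0.722]
force: [-0.0, 0.5, 0.3]
gripper_width: 0.0854
grasp_force: 0.0
time: 4.77
tcp_pos: [0.481, -0.1162, 0.024]
tcp_rot: [3.14, -0.001, 0.722]
force: [1.1, -0.6, 0.8]
gripper_width: 0.0119
grasp_force: 0.0
```

```bash
python3 -m creep '[[0,[0,0,0],0],[0,[0,0,0],0],[0,[0,0,0],0],[0,[0,0,-0.25],0],[0,[0,0,-0.5],0],[0,[0,0,-0.75],0],[0,[0,0,-0.75],0],[0,[0,0,-0.5],0]]' 40
python3 - <<'E'
from h import *
s=ctrl.state();print(s['force'],s['grasp_force'],s['gripper_width'],s['tcp_pos'],s['tcp_rot'])
a=ctrl.camera('top');b=ctrl.camera('scene');cv2.imwrite('pics/t1.png',a);cv2.imwrite('pics/s1.png',b)
cv2.imwrite('pics/c2.png',np.hstack([cv2.resize(a[150:300,290:440],None,fx=2.6,fy=2.6),cv2.resize(b[180:330,150:300],None,fx=2.6,fy=2.6)]))
E
```

```text
time: 5.43
tcp_pos: [0.4803, -0.1159, 0.135]
tcp_rot: [3.141, -0.0, 0.722]
force: [0.9, -0.6, -3.7]
gripper_width: 0.0094
grasp_force: 41.7
[ 0.89845743 -0.6072687  -3.69881779] 41.651519536972046 0.009354919821172713 [ 0.48030916 -0.11588084  0.1349911 ] [ 3.14126726e+00 -3.98077300e-04  7.22065326e-01]
```

View pics/c2.png

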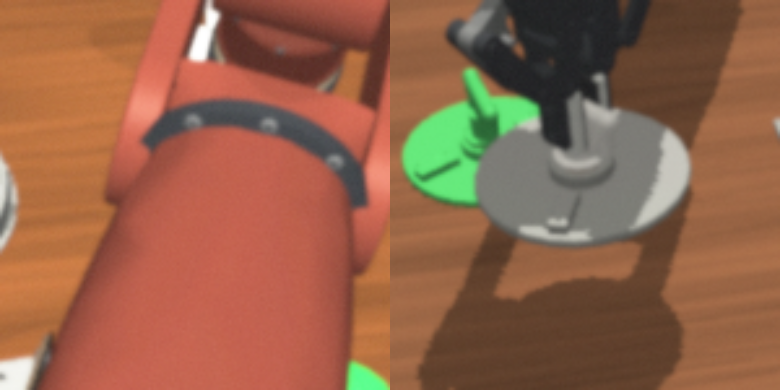

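```bash
python3 -m creep '[[0,[0.3,-0.3,0],0],[0,[0.6,-0.6,0],0],[0,[0.65,-0.66,0],0],[0,[0.65,-0.66,0],0],[0,[0.65,-0.66,0],0],[0,[0.5,-0.5,0],0],[0,[0.25,-0.25,0],0],[0,[0.11,-0.11,0],0]]'; python3 -m creep '[[0,[0,0,0.4],0],[0,[0,0,0.2],0],[0,[0,0,0],0]]'
python3 - <<'E'
from h import *
b=ctrl.camera('scene');cv2.imwrite('pics/s2.png',b)
s=ctrl.state();print(s['tcp_pos'],s['force'])
cv2.imwrite('pics/c3.png',cv2.resize(b[180:330,290:490],None,fx=4,fy=4,interpolation=2))
E
```

```text
time: 6.2
tcp_pos: [0.4904, 0.0966, 0.1305]
tcp_rot: [-3.138, 0.004, 0.725]
force: [0.1, -0.1, -3.7]
gripper_width: 0.0092
grasp_force: 41.6
time: 6.45
tcp_pos: [0.4892, 0.0935, 0.1053]
tcp_rot: [-3.137, 0.007, 0.722]
force: [-0.9, -0.3, -4.2]
gripper_width: 0.0092
grasp_force: 41.6
[0.49024461 0.09347962 0.1065644 ] [-0.32054619 -0.34369818 -3.16476011]
```

View pics/c3.png

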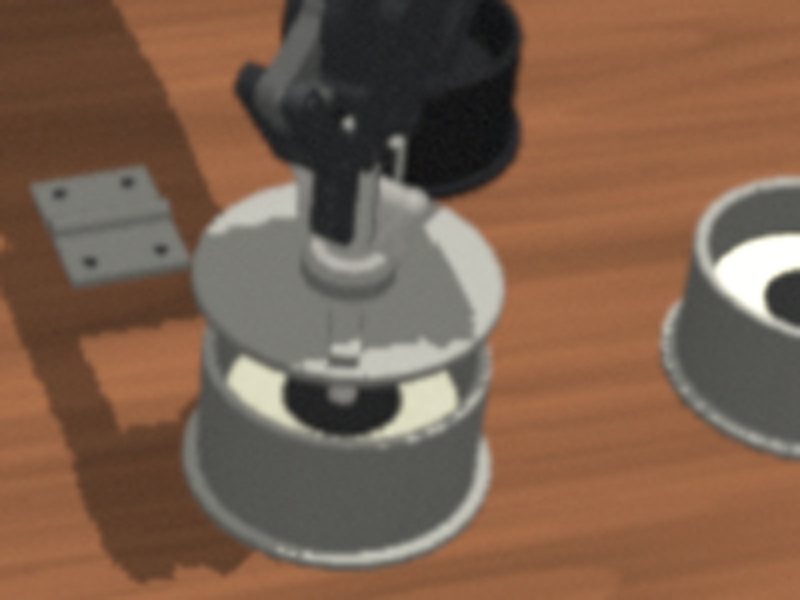

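The crop shows the lid hovering over the studded pot. Lid centre is at about crop (348,274) and the pot rim's centre at x of about 347, so the sideways alignment is good. I'll check depth along the scene camera.

Run:
```python
from h import *
print(onz('scene',[(377,248.5)],.0885),ctrl.state()['tcp_pos'])
```

```text
[[0.4911452  0.09317439 0.0885    ]] [0.49024461 0.09347962 0.1065644 ]
```

```bash
python3 -m creep '[[0,[0.05,0.01,0.1],0],[0,[0,0,0.2],0],[0,[0,0,0.15],0],[0,[0,0,0.1],0],[0,[0,0,0.05],0],[0,[0,0,0],0]]'; python3 -m creep '[[0,[0,0,0.03],0],[0,[0,0,0.03],0],[0,[0,0,0],0]]'
```

```text
time: 7.0
tcp_pos: [0.4941, 0.0952, 0.0845]
tcp_rot: [-3.141, 0.001, 0.722]
force: [-0.4, -0.0, -4.2]
gripper_width: 0.0094
grasp_force: 41.6
time: 7.25
tcp_pos: [0.4948, 0.0954, 0.083]
tcp_rot: [3.141, -0.0, 0.722]
force: [0.6, -0.2, -4.0]
gripper_width: 0.0092
grasp_force: 41.6
```

```bash
python3 -m creep '[[0,[0,0,0.03],0],[0,[0,0,0.03],0],[0,[0,0,0],0]]'; python3 -m creep '[[0,[0,0,0.03],0],[0,[0,0,0.03],0],[0,[0,0,0],0],[0,[0,0,0],0]]'
```

```text
time: 7.5
tcp_pos: [0.4945, 0.0953, 0.0804]
tcp_rot: [-3.141, 0.0, 0.722]
force: [-0.3, 0.7, -3.3]
gripper_width: 0.0089
grasp_force: 41.6
time: 7.83
tcp_pos: [0.4949, 0.0953, 0.079]
tcp_rot: [3.142, 0.0, 0.722]
force: [-3.5, 0.9, 5.8]
gripper_width: 0.0088
grasp_force: 42.8
```

```bash
python3 -m creep '[[0,[0,0,0.03],0],[0,[0,0,0],0.5],[0,[0,0,0],1],[0,[0,0,0],1],[0,[0,0,0],1],[0,[0,0,0],1],[0,[0,0,0],1],[0,[0,0,0],1]]';  python3 -c "
from cell import ctrl;s=ctrl.state();print(s['wrist_torque'],s['joint_pos'])"
```

```text
time: 8.5
tcp_pos: [0.495, 0.0954, 0.079]
tcp_rot: [3.141, 0.0, 0.151]
force: [-6.5, -0.0, 11.9]
gripper_width: 0.009
grasp_force: 44.0
[-0.05832574  1.10609572  0.06380032] [ 5.11248032e-02  1.52557819e-01  2.00548718e+00 -1.71158488e-04
  9.83971500e-01  1.47108116e+00]
```

```bash
python3 -m creep '[[0,[0,0,0],1],[0,[0,0,0],1],[0,[0,0,0],1],[0,[0,0,0],1],[0,[0,0,0],0.5],[0,[0,0,0],0]]';  python3 -c "
from cell import ctrl;s=ctrl.state();print(s['wrist_torque'])"; python3 -m creep '[[0,[0,0,0],0.5],[0,[0,0,0],0.5],[0,[0,0,0],0]]';  python3 -c "
from cell import ctrl;s=ctrl.state();print(s['wrist_torque'])"
```

```text
time: 9.0
tcp_pos: [0.495, 0.0954, 0.079]
tcp_rot: [3.141, 0.0, -0.239]
force: [-6.3, -0.7, 13.6]
gripper_width: 0.0094
grasp_force: 44.0
[-0.1317607   1.11690285 -0.03425643]
time: 9.25
tcp_pos: [0.495, 0.0954, 0.079]
tcp_rot: [3.141, 0.0, -0.326]
force: [-6.4, -0.6, 12.2]
gripper_width: 0.009
grasp_force: 44.0
[-0.0703014   1.07987077 -0.00945597]
```

```bash
python3 -m creep '[[0,[0,0,0],1],[0,[0,0,0],1],[0,[0,0,0],0]]';  python3 - <<'E'
from h import *
s=ctrl.state();print(s['wrist_torque'],s['joint_pos'][5])
b=ctrl.camera('scene')
cv2.imwrite('pics/c4.png',cv2.resize(b[180:330,290:490],None,fx=4,fy=4,interpolation=2))
E
```

```text
time: 9.5
tcp_pos: [0.497, 0.0954, 0.079]
tcp_rot: [-3.139, -0.004, -0.502]
force: [-0.8, -0.5, 7.6]
gripper_width: 0.0094
grasp_force: 43.2
[-0.08630274  0.28535261 -0.03497443] 2.1240123554452133
```

View pics/c4.png

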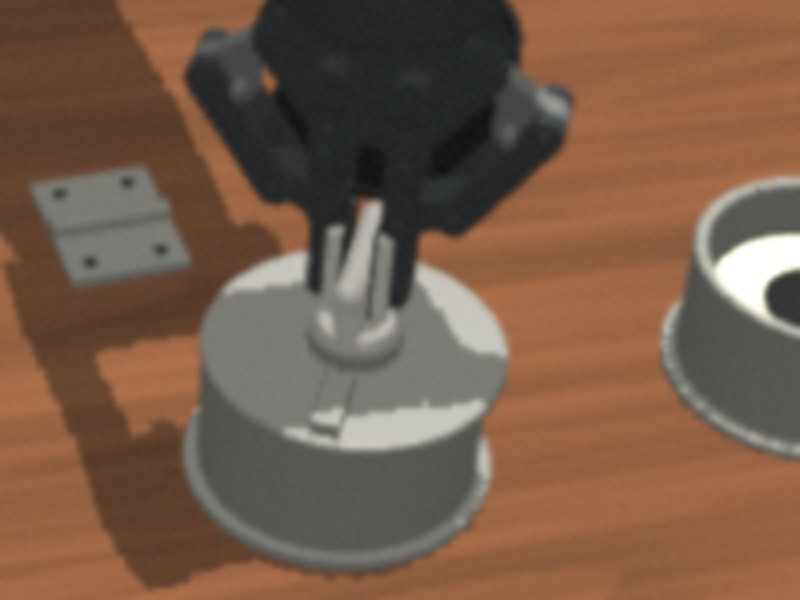

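The crop shows the lid seated flat on the rim, with the wings in line with the rib (crop (330,410)). The last turn moved the lid itself, so the nut is at its stop. Now I'll release.

```bash
python3 -m creep '[[0,[0,0,-0.03],0],[0,[0,0,0],0],[1,[0,0,0],0],[1,[0,0,0],0],[1,[0,0,0],0],[1,[0,0,0],0],[1,[0,0,0],0],[1,[0,0,0],0]]'; python3 -m creep '[[1,[0,0,-0.3],0],[1,[0,0,-0.8],0],[1,[0,0,-0.8],0],[1,[0,0,-0.8],0],[1,[-0.7,0.7,0],0],[1,[-0.7,0.7,0],0],[1,[-0.7,0.7,0],0],[1,[-0.7,0.7,0],0]]'; python3 -m creep '[[1,[-0.7,0.7,0],0],[1,[-0.7,0.7,0],0],[1,[-0.7,0.7,0],0],[1,[0,0,0],0]]'
python3 - <<'E'
from h import *
a=ctrl.camera('top');b=ctrl.camera('scene')
cv2.imwrite('pics/c5.png',np.hstack([cv2.resize(a[180:270,220:310],(400,400)),cv2.resize(b[220:330,320:430],(400,400))]))
E
```

```text
time: 10.22
tcp_pos: [0.4945, 0.0953, 0.0779]
tcp_rot: [3.141, 0.0, -0.5]
force: [-0.2, 0.2, 0.4]
gripper_width: 0.0804
grasp_force: 0.0
time: 10.88
tcp_pos: [0.3414, 0.0504, 0.1869]
tcp_rot: [-3.142, -0.001, -0.499]
force: [-0.3, 0.2, 0.9]
gripper_width: 0.0849
grasp_force: 0.0
time: 11.22
tcp_pos: [0.2298, 0.0175, 0.1795]
tcp_rot: [3.133, 0.02, -0.502]
force: [0.5, 0.8, -0.9]
gripper_width: 0.0851
grasp_force: 0.0
```

View pics/c5.png

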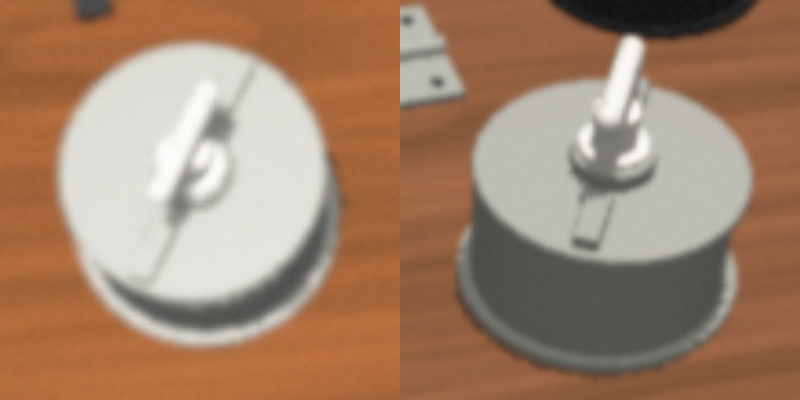

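The picture shows the lid flat on the pot, the wings parallel to the ribs within about 2°, and the lid centre at top (263,219), over the pot. The gripper is clear, so I'm handing in.

```bash
python3 -m creep '[[1,[0,0,0],0],[1,[0,0,0],0],[1,[0,0,0],0]]'; python3 -c "
from cell import ctrl;print(ctrl.hand_in())"
```

```text
time: 11.57
tcp_pos: [0.2367, 0.0178, 0.186]
tcp_rot: [3.14, 0.001, -0.499]
force: [-0.1, -0.6, -0.2]
gripper_width: 0.0853
grasp_force: 0.0
the job is handed in; nothing more can be done
None
```

The lid is seated on the studded housing with the wing nut turned to its stop in line with the ribs, the gripper is clear, and the job was handed in at about 11.6 s; no verdict came back.

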